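Swap the two couplers on the calibration stands and shim one to the height post

ROBOT

A 6-joint arm with a two-finger parallel gripper is mounted at the origin on the work surface. World frame = base frame: x ahead of the robot, y to its left, z up, the work surface at z = 0. Lengths are in m, angles in rad, forces in N, time in s.
With the tool pointing down it reaches from about 0.35 to 0.725 m from the base axis. Payload 4.3 kg.
Tool frame: the origin (TCP) lies on the centre line of the jaws, within the pads' length; the fingertips stand 11 mm ahead of it and the grasp point (between the pads) lies 8 mm behind it (bot.tips_ahead is the distance from the TCP to the fingertips, in m); z points along the fingers, y is the line along which they close (so a half turn about z gives the same grasp; the last joint's range is limited). The gripper opens to 85 mm and grips with 20 to 120 N. Pads are 22 mm wide; open, the fingers measure 114 mm over their backs; the gripper's body (76 mm by 85 mm) begins 54 mm behind the grasp point. The pads swing forward as they close: fully open they stand 13 mm farther back than shut.
Start: joints at [1.198, 0.377, 0.081, 1.274, 0, 1.46], TCP at [0.149, 0.555, 0.242] pointing down, gripper open.
Joint ranges: [-2.72, 2.72], [-0.84, 1.66], [-1.02, 1.22], [-1.77, 2.12], [-1.37, 1.28], [-3.14, 3.14]. Speed limits (rad/s): [2.57, 2.57, 3.14, 3.14, 3.14, 3.14].

INTERFACE

Orientations are given as a rotation vector (axis times angle).
In Python, from station import bot gives the robot as it stands. The module is installed in compiled form; this text tells all that it offers.
- The arm moves only by the shell command python3 -m handwheel 'ROWS' [OPENING] [FORCE]. ROWS is text: rows parted by semicolons, each of 4 numbers parted by spaces: the shift along the world's x, y, z in m, then the turn about the world's z in rad. A call has 1 to 5 rows; each row is the pose to reach, as a shift and turn from the pose commanded when the call began; what a row does not reach only later rows make up. A row lasts 1/12 s, in which the tool goes at most 41.7 mm and 7.16 degrees, less where a joint would pass 70% of its speed; a pose out of reach is approached as far as the arm can. A call with a gripper value outside its range is refused whole. OPENING is the opening, from 0 (shut) to 1 (fully open), set as the call begins (- or left out, the last holds). The fingers move at their own pace and stop on an object; FORCE is the grip in N (left out, the last holds). Time passes only in rows, so rows that repeat a pose let the fingers close. It gives the time, the measured TCP pose, the force, the opening and the grip force at its end, in the units of the state.
- bot.state(): the state, without advancing time (a new reading comes with each control period).
- bot.capture(name): name is "side" or "top" or "wrist"; returns a dict with "pixels" (480x640x3 uint8, red, green, blue), "vfov" (degrees; the focal length in pixels is half the picture's height over the tangent of half this angle, whatever the lens; pixels are square), "cx", "cy" (the principal point, pixels), "dist_coeffs" ([k1, k2, p1, p2, k3] as OpenCV has them; the pictures are not rectified), "R" (3x3) and "t" (3): a world point X has camera coordinates R X + t; the wrist camera has in their place "tool_from_camera" (4x4, takes a point from camera to tool coordinates, whose origin is the TCP and whose axes are the flange's). Camera axes: x right, y down, z forward; pixel columns grow to the right and rows downward; lengths in m; the calibration is good to about 2 mm. A picture is of the moment at which its call begins: read the wrist's pose just before it. There is no depth.
- bot.sign_off(): hands the job in; it is judged then, once.
The state is a dict: "time": time; "joint_pos": joint angles; "joint_vel": joint speeds; "effort": joint torques, N m; "tcp_pos": TCP position; "ee_rot": TCP orientation; "wrist_force": force on the tool from outside, world axes, zero at the start; "wrist_torque": the same for the moment, N m; "width": finger opening in m; "finger_force": force on a finger pad.
Only numpy, scipy, OpenCV 4.12 (cv2) and the standard library are available. Lean on these libraries where they do the work, as an engineer would, in place of code of your own. Each camera call takes 0.05 s, during which the arm holds its last target. There are 200 camera calls.

TASK

The two brass calibration couplers stand on each other's stands: swap them by way of the free rubber pad, so that the round coupler ends up upright in the middle of the round stand, directly on it, and the square coupler ends up upright in the middle of the square stand, its sides in line with the stand's. Put whichever of the three loose spacer plates are needed under the square coupler so that its top comes as nearly level with the top of the height post on that stand as the plates allow. Set one coupler down on the pad and let go of it on the way, and never drop or tip over a coupler.

Things in the scene. Friction and masses are not known exactly. Their poses are not given: they have to be found in the camera images.
- round_coupler_c (a point): Centre (half-way up) of the round coupler: a loose upright brass cylinder, 50 mm diameter, 50 mm high in all (the top 8 mm is a collar of 40 mm diameter with a black dot on top), about 0.35 kg. It starts on the square stand. z axis up.
- square_coupler_c (a point): Centre (half-way up) of the square coupler: a loose upright brass block 46 x 46 mm, 50 mm high in all (a block 40 mm high, then a round collar of 36 mm diameter, 10 mm high, with a black dot on top), about 0.4 kg. It starts on the round stand. z axis up, x and y square to its sides; its top is 25 mm above this point.
- plate_square_c (a point): Centre of the square spacer plate: loose aluminium, square 50 x 50 mm, 9 mm thick, lying on the table. z up, x and y square to its sides.
- plate_oblong_c (a point): Centre of the oblong spacer plate: loose aluminium, 76 mm along its x by 48 mm along its y, 15 mm thick, lying on the table. z up.
- plate_round_c (a point): Centre of the round spacer plate: loose aluminium puck, 54 mm diameter, 21 mm thick, lying flat on the table. z up.
- round_stand_top (a point): Centre of the top face of the round stand: fixed aluminium disc, 100 mm diameter, 12 mm thick, on the table, with a thin ring marked on it. This point is 12 mm above the table.
- square_stand_top (a point): Centre of the square top face of the square stand: fixed aluminium plate 100 x 100 mm, 12 mm thick, with a square outline marked on it; x and y along its sides. A narrow tongue carries the upright height post 110 mm from this point along +x, in a dark collar of 32 mm diameter reaching 40 mm above the table. This point is 12 mm above the table.
- pad_top (a point): Centre of the top face of the free spot: a flat black rubber pad fixed to the table, 100 x 100 mm, 4 mm thick. This point is 4 mm above the table.
- post_top (a point): Centre of the top of the height post, an upright steel rod with a button head of 22 mm diameter on the square stand's tongue. It is fixed; its height differs from run to run, 74 to 101 mm above the table. z up.
Not all that is in view belongs to the job. What is shaped like the part that bears plate_round_c but green, purple or turquoise is not meant.

How it is judged:
On the way:
1. one of the couplers stands on the rubber pad, let go (((horizontal distance between round_coupler_c and pad_top below 0.04 m and z of round_coupler_c in the frame of pad_top between 0.02 and 0.03 m and linear speed of round_coupler below 0.02 m/s and contact force between the fingers and round_coupler below 0.1 N) or (horizontal distance between square_coupler_c and pad_top below 0.04 m and z of square_coupler_c in the frame of pad_top between 0.02 and 0.03 m and linear speed of square_coupler below 0.02 m/s and contact force between the fingers and square_coupler below 0.1 N))), for 0.2 s.
At the end, for the whole second after the job is handed in: Round coupler upright directly on the round stand, within 12 mm of its centre; square coupler upright within 12 mm of the square stand's centre, in line with its sides within 0.2 rad (any quarter turn), its top within 4.5 mm of the height of the post's top; both let go and at rest (horizontal distance between round_coupler_c and round_stand_top below 0.012 m and z of round_coupler_c in the frame of round_stand_top between 0.021 and 0.029 m and angle between each of round_coupler_c, square_coupler_c's own z axis and vertical below 0.08 rad and horizontal distance between square_coupler_c and square_stand_top below 0.012 m and z of square_coupler_c in the frame of post_top between -0.0295 and -0.0205 m and (angle between the x axis of square_coupler_c and the x axis of square_stand_top, either way round below 0.2 rad or angle between the x axis of square_coupler_c and the y axis of square_stand_top, either way round below 0.2 rad) and linear speed of each of round_coupler, square_coupler below 0.02 m/s and angular speed of each of round_coupler, square_coupler below 0.2 rad/s); the robot touches nothing.
It fails at once if a coupler is tipped over (angle between any of round_coupler_c, square_coupler_c's own z axis and vertical above 0.9 rad).
It fails at once if a coupler is dropped or thrown (moves faster than 0.7 m/s while not held by the fingers) ((linear speed of round_coupler above 0.7 m/s and contact force between the fingers and round_coupler below 0.05 N) or (linear speed of square_coupler above 0.7 m/s and contact force between the fingers and square_coupler below 0.05 N)).
It also fails if it takes over 120 s, if anything falls off the work surface, if the arm or the gripper's body presses on something with over 40 N, if the wrist force passes 120 N, or if a joint passes its speed limit or range.

## Working session

There is one attempt and no reset: what is moved stays moved. The work goes in short steps, Python scripts to look and compute and a shell command to move; the robot and the scene stay as the last step left them, time stands still between calls to the robot, and variables do not carry over. Pictures are saved under pics/ and viewed, at most 14 in all, crops included, and the job is handed in when it is done.

```bash
mkdir -p pics
cat > h.py <<'E'
import numpy as np, cv2
from station import bot
def K(c):
    f=240/np.tan(np.radians(c["vfov"])/2); return np.array([[f,0,c["cx"]],[0,f,c["cy"]],[0,0,1.]])
def save(c,n): cv2.imwrite(f"pics/{n}.png",c["pixels"][:,:,::-1])
def pose(c,s=None):
    if "R" in c: return np.array(c["R"]),np.array(c["t"])
    T=np.array(c["tool_from_camera"]); Rt=cv2.Rodrigues(np.array(s["ee_rot"]))[0]
    Rw=Rt@T[:3,:3]; p=Rt@T[:3,3]+np.array(s["tcp_pos"]); return Rw.T,-Rw.T@p
def at(c,R,t,uv,z):
    n=cv2.undistortPoints(np.array(uv,float).reshape(-1,1,2),K(c),np.array(c["dist_coeffs"],float)).reshape(-1,2)
    d=np.c_[n,np.ones(len(n))]@R; o=-R.T@t
    return o+d*((np.asarray(z)-o[2])/d[:,2])[:,None]
def proj(c,R,t,X):
    return cv2.projectPoints(np.array(X,float).reshape(-1,1,3),cv2.Rodrigues(R)[0],t,K(c),np.array(c["dist_coeffs"],float))[0].reshape(-1,2)
E
python3 - <<'E'
from h import *
import pickle
s=bot.state(); print(s)
d={}
for n in("top","side","wrist"):
    c=bot.capture(n); save(c,n+"0"); d[n]=c
    print(n,c["vfov"],c["cx"],c["cy"],c["dist_coeffs"])
    R,t=pose(c,s); print(-R.T@t,R)
pickle.dump((s,d),open("d0.pkl","wb"))
E
```

```text
{'time': 0.0, 'joint_pos': array([1.19766146e+00, 3.78065648e-01, 7.96595874e-02, 1.27441002e+00,
       1.17490539e-07, 1.46049648e+00]), 'joint_vel': array([ 2.50792440e-03, -2.41759476e-04, -7.15796351e-04, -2.13454987e-04,
       -9.58442067e-05, -1.08057093e-03]), 'effort': array([ 2.39777568e-03, -4.63597977e+01,  2.69880617e+01,  2.06788571e-02,
        1.30950716e-04, -1.17221049e-05]), 'tcp_pos': array([0.14916174, 0.55467121, 0.24137243]), 'ee_rot': array([-4.11609361e-01, -3.11402223e+00,  3.07987336e-03]), 'wrist_force': array([-0.58706098, -0.12648839, -0.05341318]), 'wrist_torque': array([-0.00224759,  0.00318465,  0.01018926]), 'finger_force': 0.0, 'width': 0.08500936692802505}
top 57.550157508611996 324.16463414216093 241.54523440769339 [-0.04546409  0.          0.          0.          0.        ]
[0.42336695 0.00106331 0.99691832] [[-0.00917055 -0.99995142  0.00361253]
 [-0.9894996   0.00855345 -0.14428228]
 [ 0.14424437 -0.00489775 -0.98952998]]
side 42.1210077058232 323.9585190908816 229.58158514278028 [-0.07266613  0.          0.          0.          0.        ]
[ 0.31333081 -0.74815127  0.89182804] [[ 0.96281054 -0.26972231  0.01567616]
 [-0.18153843 -0.68881668 -0.70183715]
 [ 0.20009914  0.67289038 -0.71216492]]
wrist 60.579594651673816 320.34116204745493 239.28721927560207 [-0.02689519  0.          0.          0.          0.        ]
[0.08033602 0.57338037 0.37218759] [[ 0.261032    0.96532776 -0.00214572]
 [ 0.92653203 -0.24991626  0.28121212]
 [ 0.27092562 -0.07539344 -0.95964324]]
```

View pics/top0.png

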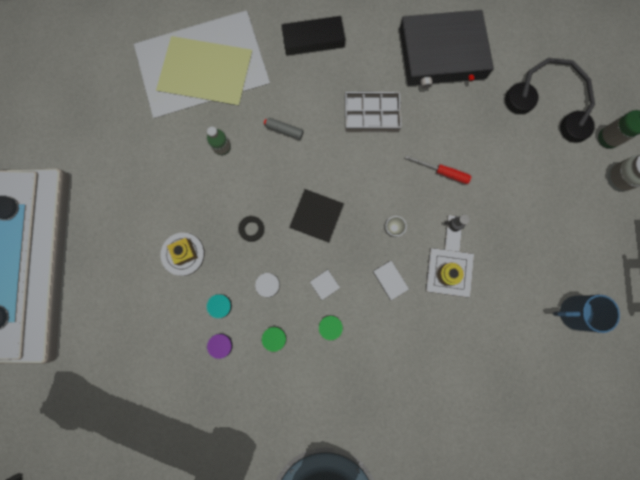

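View pics/side0.png

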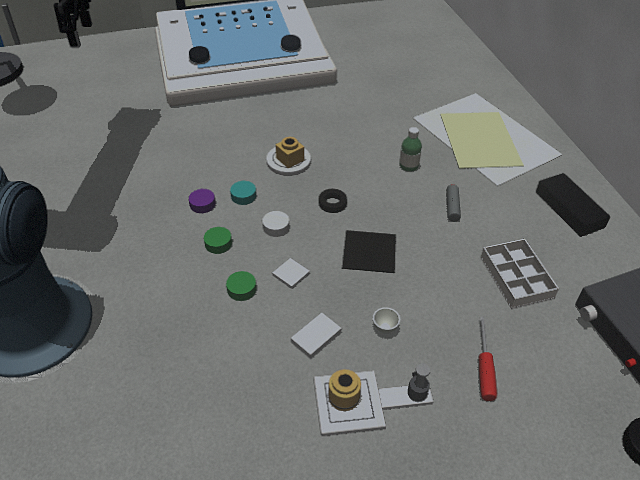

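Run:
```python
from h import *
import pickle
s,d=pickle.load(open("d0.pkl","rb"))
a=cv2.resize(d["top"]["pixels"][200:310,150:480],None,fx=2.4,fy=2.4,interpolation=cv2.INTER_CUBIC)
b=cv2.resize(d["side"]["pixels"][360:440,300:440],None,fx=4,fy=4,interpolation=cv2.INTER_CUBIC)
o=np.zeros((590,800,3),np.uint8);o[:264,:792]=a;o[270:590,:560]=b
cv2.imwrite("pics/comp.png",o[:,:,::-1])
c=d["top"];R,t=pose(c)
g=c["pixels"].astype(int)
hsv=cv2.cvtColor(c["pixels"],cv2.COLOR_RGB2HSV)
for nm,m in(("white",(hsv[...,2]>165)&(hsv[...,1]<45)),("dark",(hsv[...,2]<55))):
    m=(m).astype(np.uint8)
    for k in cv2.findContours(m,cv2.RETR_EXTERNAL,cv2.CHAIN_APPROX_NONE)[0]:
        A=cv2.contourArea(k); 
        if A<150 or A>4000: continue
        M=cv2.moments(k);u=[M['m10']/M['m00'],M['m01']/M['m00']]
        if not(150<u[0]<480 and 190<u[1]<320): continue
        W=at(c,R,t,k.reshape(-1,2),.012)
        r=cv2.minAreaRect((W[:,:2]*1000).astype(np.float32))
        print(nm,np.round(u,1),A,"rect mm",np.round(r[0],1),np.round(r[1],1),round(r[2],1))
```

```text
dark [251.  228.4] 411.0 rect mm [598.7 163.4] [54.4 52. ] 26.7
dark [316.2 215.3] 1543.5 rect mm [628.5  13.9] [93.  93.6] 68.6
```

View pics/comp.png

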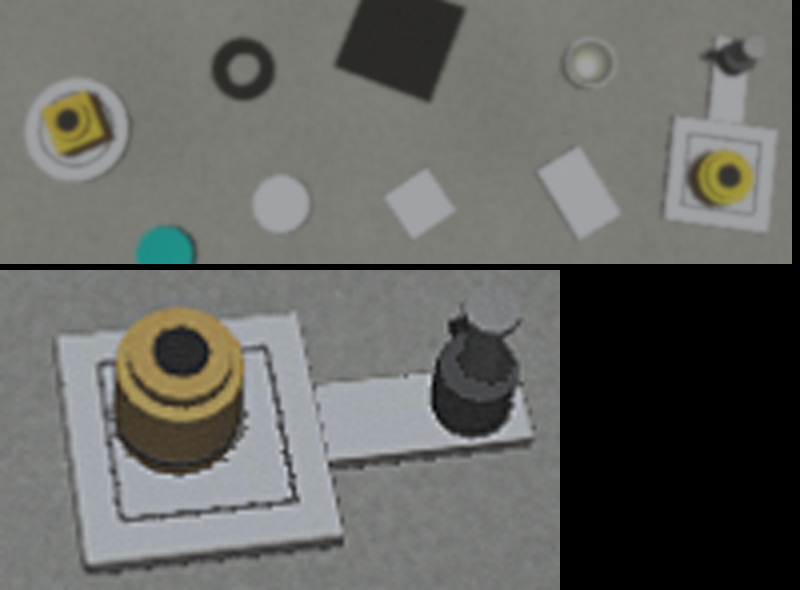

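Run:
```python
from h import *
import pickle
s,d=pickle.load(open("d0.pkl","rb"))
c=d["top"];R,t=pose(c)
def P(l,z):
    return at(c,R,t,np.array(l)/2.4+[150-.3,200-.3],z)
def quad(n,l,z):
    w=P(l,z)*1000; e=[w[(i+1)%4]-w[i] for i in range(4)]
    print(n,"c",w.mean(0).round(1),"sides",[round(np.linalg.norm(x)) for x in e],"ang",[round(np.degrees(np.arctan2(x[1],x[0]))) for x in e])
quad("stand",[(674,118),(777,130),(768,231),(664,219)],.012)
quad("sqc",[(41,110),(88,93),(107,138),(58,154)],.052)
quad("plsq",[(424,169),(456,208),(415,239),(385,201)],.009)
quad("oblong",[(578,147),(621,212),(582,240),(538,171)],.015)
quad("pad",[(467,10),(430,101),(335,66),(370,-25)],.004)
for n,p,z in(("rstand",(77,130),.012),("puck",(281,204),.021),("rc dot",(729,176),.062),("sc dot",(67,120),.062)): print(n,(P([p],z)*1000).round(1))
# post triangulation
cs=d["side"];Rs,ts=pose(cs)
for z in(.07,.08,.09,.1): print(z,(P([(755,47)],z)*1000).round(1),(at(cs,Rs,ts,[(422.3,369.8)],z)*1000).round(1))
print("side rc dot",(at(cs,Rs,ts,[(300+182/4-.4,360+(351-270)/4-.4)],.062)*1000).round(1))
# wrist
```

```text
stand c [ 494.1 -288.4   12. ] sides [99, 96, 99, 96] ang [-97, 172, 83, -8]
sqc c [542.4 311.1  52. ] sides [45, 46, 47, 44] ang [-70, -156, 108, 23]
plsq c [468.9  -4.1   9. ] sides [47, 48, 45, 47] ang [-141, 126, 38, -51]
oblong c [ 478.3 -153.7   15. ] sides [72, 45, 76, 44] ang [-148, 124, 31, -60]
pad c [629.5  13.2   4. ] sides [96, 97, 96, 101] ang [157, 69, -21, -111]
rstand [[541.4 320.6  12. ]]
puck [[469.6 124.9  21. ]]
rc dot [[ 488.8 -281.    62. ]]
sc dot [[544.6 313.8  62. ]]
0.07 [[ 604.7 -308.4   70. ]] [[ 608.4 -299.4   70. ]]
0.08 [[ 602.8 -305.1   80. ]] [[ 604.8 -304.8   80. ]]
0.09 [[ 600.8 -301.7   90. ]] [[ 601.2 -310.3   90. ]]
0.1 [[ 598.9 -298.4  100. ]] [[ 597.6 -315.7  100. ]]
side rc dot [[ 491.2 -280.4   62. ]]
```

```bash
H="python3 -m handwheel"
python3 -m handwheel '.03 -.03 0 0;.07 -.06 0 0;.1 -.09 0 0;.13 -.115 0 0;.15 -.13 0 0' 1 40
python3 -m handwheel '.03 -.025 0 0;.06 -.05 0 0;.09 -.075 0 0;.12 -.1 0 0;.15 -.125 0 0'
python3 -m handwheel '0 -.04 0 0;0 -.08 0 0;0 -.12 0 0;0 -.16 0 0;0 -.2 0 0'
python3 -m handwheel '0 -.04 0 0;0 -.08 0 0;0 -.12 0 0;0 -.16 0 0;0 -.2 0 0'
python3 -m handwheel '.01 -.04 0 .1;.02 -.08 0 .13;.03 -.12 0 .13;.03 -.16 0 .13;.03 -.19 0 .13'
python3 -m handwheel '0 0 0 0;0 0 0 0;0 0 0 0'
python3 - <<'E'
from h import *
import pickle
s=bot.state();c=bot.capture("wrist");save(c,"w1");pickle.dump((s,c),open("w1.pkl","wb"));print(s["tcp_pos"],s["ee_rot"],s["joint_pos"])
E
```

```text
time: 0.57
tcp_pos: [0.3007, 0.4229, 0.2421]
ee_rot: [0.413, 3.114, -0.002]
wrist_force: [0.2, 1.1, 0.1]
width: 0.0852
finger_force: 0.0
time: 0.98
tcp_pos: [0.4504, 0.2987, 0.2421]
ee_rot: [-0.412, -3.114, 0.0]
wrist_force: [0.3, 0.2, -0.1]
width: 0.0852
finger_force: 0.0
time: 1.4
tcp_pos: [0.4488, 0.0985, 0.242]
ee_rot: [-0.411, -3.114, 0.0]
wrist_force: [0.9, 0.7, 0.2]
width: 0.0852
finger_force: 0.0
time: 1.82
tcp_pos: [0.4487, -0.1015, 0.2422]
ee_rot: [-0.412, -3.114, -0.0]
wrist_force: [0.2, 0.2, 0.1]
width: 0.0853
finger_force: 0.0
time: 2.23
tcp_pos: [0.4792, -0.2929, 0.2417]
ee_rot: [-0.211, -3.134, 0.001]
wrist_force: [-0.1, 0.4, 0.7]
width: 0.0853
finger_force: 0.0
time: 2.48
tcp_pos: [0.479, -0.289, 0.2419]
ee_rot: [-0.209, -3.134, -0.002]
wrist_force: [-0.6, -0.1, 0.2]
width: 0.086
finger_force: 0.0
[ 0.47901906 -0.28903927  0.24190113] [-2.08559872e-01 -3.13373498e+00 -2.06370476e-03] [-6.56612070e-01  3.46565502e-01  3.51898675e-02  1.26092015e+00
  5.77414309e-04 -5.23702246e-01]
```

View pics/w1.png

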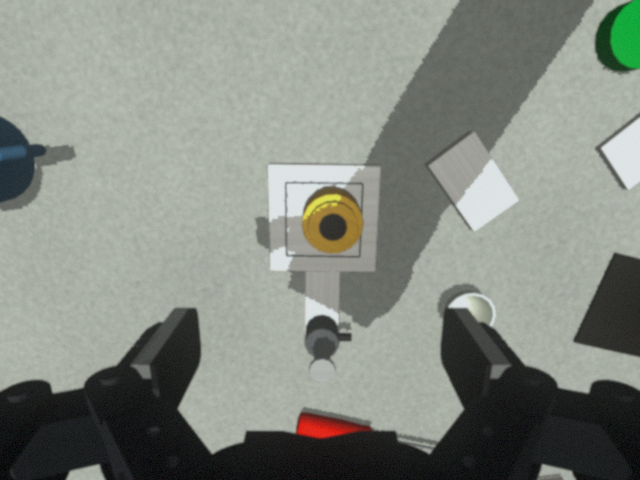

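Run:
```python
from h import *
import pickle
s,c=pickle.load(open("w1.pkl","rb"));R,t=pose(c,s)
_,d=pickle.load(open("d0.pkl","rb"))
A=lambda l,z:at(c,R,t,l,z)*1000
def quad(n,l,z):
    w=A(l,z); e=[w[(i+1)%4]-w[i] for i in range(4)]
    print(n,"c",w.mean(0).round(1),"sides",[round(np.linalg.norm(x),1) for x in e],"ang",[round(np.degrees(np.arctan2(x[1],x[0])),1) for x in e]); return w.mean(0)
quad("stand",[(268.5,164),(380.5,165.5),(376,271.5),(270,271)],.012)
quad("outline",[(286,182.5),(362.5,183.5),(360,256.5),(287,255.5)],.012)
quad("oblong",[(475,131),(519,201),(474,230.5),(428,163)],.015)
print("rc dot",A([(333,226.5)],.062))
for z in(.07,.075,.08,.085,.09,.1): print(z,A([(321.5,369)],z).round(1))
# triangulate pairs
def ray(c,R,t,uv):
    a=at(c,R,t,[uv],0.)[0];o=-R.T@t;v=a-o;return o,v/np.linalg.norm(v)
r=[ray(d["top"],*pose(d["top"]),(464.3,219.3)),ray(d["side"],*pose(d["side"]),(422.3,369.8)),ray(c,R,t,(321.5,369))]
for k in([0,1],[0,2],[1,2],[0,1,2]):
    M=sum(np.eye(3)-np.outer(r[i][1],r[i][1]) for i in k);b=sum((np.eye(3)-np.outer(r[i][1],r[i][1]))@r[i][0] for i in k)
    print(k,(np.linalg.solve(M,b)*1000).round(1))
g=cv2.resize(c["pixels"][300:400,270:370],None,fx=4,fy=4,interpolation=cv2.INTER_CUBIC)
w=cv2.resize(c["pixels"][150:285,255:395],None,fx=2.8,fy=2.8,interpolation=cv2.INTER_CUBIC)
o=np.zeros((400,800,3),np.uint8);o[:,:400]=g;o[:w.shape[0],400:400+w.shape[1]]=w
cv2.imwrite("pics/comp2.png",o[:,:,::-1])
```

```text
stand c [ 495.3 -288.1   12. ] sides [np.float64(97.4), np.float64(98.4), np.float64(99.3), np.float64(99.1)] ang [np.float64(81.6), np.float64(-7.8), np.float64(-98.0), np.float64(171.1)]
outline c [ 495.7 -288.    12. ] sides [np.float64(67.3), np.float64(67.8), np.float64(67.6), np.float64(67.7)] ang [np.float64(81.6), np.float64(-8.0), np.float64(-98.5), np.float64(171.8)]
oblong c [ 478.6 -152.8   15. ] sides [np.float64(75.5), np.float64(46.4), np.float64(76.0), np.float64(46.7)] ang [np.float64(29.5), np.float64(-61.8), np.float64(-150.2), np.float64(117.6)]
rc dot [[ 489.42514068 -280.47199848   62.        ]]
0.07 [[ 609.8 -305.7   70. ]]
0.075 [[ 606.5 -305.3   75. ]]
0.08 [[ 603.2 -304.9   80. ]]
0.085 [[ 599.8 -304.4   85. ]]
0.09 [[ 596.5 -304.    90. ]]
0.1 [[ 589.9 -303.2  100. ]]
[0, 1] [ 603.6 -305.1   80.6]
[0, 2] [ 602.6 -304.8   80.9]
[1, 2] [ 604.5 -304.7   79.1]
[0, 1, 2] [ 603.5 -305.    80.2]
```

View pics/comp2.png

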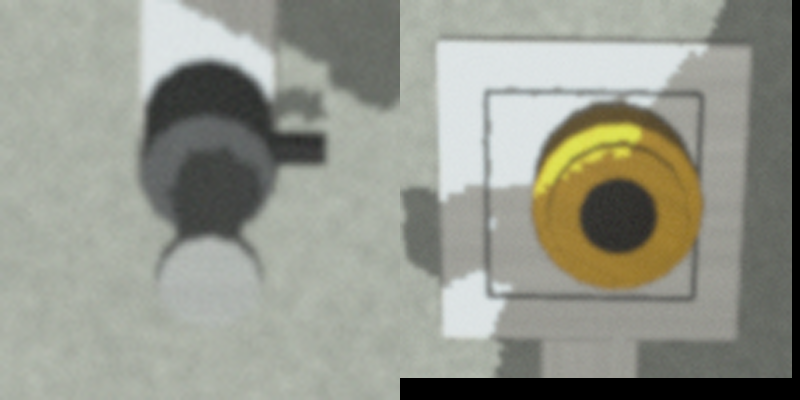

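```bash
python3 -m handwheel '.04 -.005 0 0;.08 -.01 0 0;.125 -.016 0 0;.125 -.016 -.04 0;.125 -.016 -.08 0' 0 40 | tail -6
python3 -m handwheel '0 0 -.03 0;0 0 -.05 0;0 0 -.05 0;0 0 -.05 0;0 0 -.05 0'
python3 -m handwheel '0 0 0 0;0 0 0 0;0 0 0 0'
python3 -c "
from station import bot
print(bot.tips_ahead)"
```

```text
time: 2.95
tcp_pos: [0.6128, -0.3071, 0.1663]
ee_rot: [0.201, 3.121, -0.011]
wrist_force: [-1.1, -0.5, -1.2]
width: 0.0255
finger_force: 0.0
time: 3.37
tcp_pos: [0.6054, -0.3052, 0.1145]
ee_rot: [0.206, 3.133, -0.002]
wrist_force: [1.2, 0.4, 0.4]
width: 0.0
finger_force: 0.0
time: 3.62
tcp_pos: [0.6053, -0.3063, 0.1143]
ee_rot: [0.208, 3.132, -0.002]
wrist_force: [0.3, 0.4, -0.8]
width: -0.0001
finger_force: 0.0
0.011
```

```bash
python3 -m handwheel '-.001 .001 -.005 0;-.001 .001 -.01 0;-.001 .001 -.015 0;-.001 .001 -.015 0' |grep -E "tcp|force"
for i in 1 ; do
python3 -m handwheel '0 0 -.001 0;0 0 -.001 0;0 0 -.002 0;0 0 -.002 0;0 0 -.002 0' |grep -E "tcp|wrist"
python3 -m handwheel '0 0 -.001 0;0 0 -.001 0;0 0 -.001 0' |grep -E "tcp|wrist"
python3 -m handwheel '0 0 -.001 0;0 0 -.001 0;0 0 -.001 0' |grep -E "tcp|wrist"
python3 -m handwheel '0 0 -.001 0;0 0 -.001 0;0 0 -.001 0' |grep -E "tcp|wrist"
done
```

```text
tcp_pos: [0.6023, -0.3041, 0.0955]
wrist_force: [0.2, 0.9, -0.1]
finger_force: 0.0
tcp_pos: [0.6035, -0.3048, 0.0954]
wrist_force: [0.3, 0.9, 0.4]
tcp_pos: [0.6034, -0.3047, 0.0943]
wrist_force: [0.1, 0.0, 0.5]
tcp_pos: [0.6033, -0.3047, 0.0932]
wrist_force: [-0.3, -0.1, -0.7]
tcp_pos: [0.6035, -0.3048, 0.0926]
wrist_force: [-0.4, -0.8, 1.3]
```

```bash
python3 -m handwheel '0 0 -.001 0;0 0 -.001 0;0 0 -.001 0' |grep -E "tcp|wrist"
python3 -m handwheel '0 0 -.001 0;0 0 -.001 0;0 0 -.001 0' |grep -E "tcp|wrist"
```

```text
tcp_pos: [0.6035, -0.3048, 0.0925]
wrist_force: [-2.7, 2.4, 5.9]
tcp_pos: [0.6035, -0.3048, 0.0925]
wrist_force: [-4.2, 2.8, 11.5]
```

```bash
python3 -m handwheel '0 0 -.001 0;0 0 -.001 0;0 0 -.001 0' |grep -E "tcp|wrist"
python3 -m handwheel '0 0 -.001 0;0 0 -.001 0;0 0 -.001 0' |grep -E "tcp|wrist"
```

```text
tcp_pos: [0.6036, -0.3048, 0.0925]
wrist_force: [-6.1, 2.4, 15.2]
tcp_pos: [0.6035, -0.3048, 0.0925]
wrist_force: [-7.3, 4.5, 20.1]
```

```bash
python3 -m handwheel '0 0 .03 0;0 0 .06 0;-.04 .008 .06 0;-.08 .016 .06 0;-.114 .024 .06 0' 1 40 |grep -E "tcp|wrist"
python3 -m handwheel '0 0 0 0;0 0 0 0;0 0 0 0;0 0 0 0' |grep -E "tcp|wid"
```

```text
tcp_pos: [0.4886, -0.281, 0.1491]
wrist_force: [-0.8, -0.1, 0.7]
tcp_pos: [0.491, -0.2816, 0.1489]
width: 0.0854
```

```bash
python3 -m handwheel '-.001 .001 -.035 0;-.001 .001 -.07 0;-.001 .001 -.1 0;-.001 .001 -.119 0;-.001 .001 -.119 0' |grep -E "tcp|wrist"
python3 -m handwheel '0 0 0 0;0 0 0 0;0 0 0 0;0 0 0 0;0 0 0 0' 0.5 40|grep -E "tcp|wid|for"
python3 -m handwheel '0 0 0 0;0 0 0 0;0 0 0 0;0 0 0 0;0 0 0 0' 0 40|grep -E "tcp|wid|for"
```

```text
tcp_pos: [0.4869, -0.2782, 0.0249]
wrist_force: [-1.2, 0.4, -1.6]
tcp_pos: [0.4905, -0.281, 0.0316]
wrist_force: [0.8, 0.5, 5.3]
width: 0.0491
finger_force: 42.1
tcp_pos: [0.4905, -0.2809, 0.0316]
wrist_force: [1.6, 0.8, 6.1]
width: 0.0488
finger_force: 42.2
```

```bash
python3 -m handwheel '0 0 .015 0;0 0 .04 0;0 0 .065 0;0 0 .08 0;0 0 .08 0' |grep -E "tcp|wid|for"
python3 -m handwheel '.013 .028 0 0;.028 .06 0 0;.043 .092 0 0;.058 .124 0 0;.07 .15 0 0' |grep -E "tcp|wid|for"
python3 -m handwheel '.013 .028 0 0;.028 .06 0 0;.043 .092 0 0;.058 .124 0 0;.0685 .1445 0 0' |grep -E "tcp|wid|for"
python3 -m handwheel '0 0 0 0;0 0 0 0;0 0 0 0'|grep -E "tcp|wid|for"
```

```text
tcp_pos: [0.4903, -0.2812, 0.113]
wrist_force: [0.6, -0.2, -3.2]
width: 0.0487
finger_force: 42.6
tcp_pos: [0.5579, -0.1272, 0.1077]
wrist_force: [0.1, -1.3, -3.8]
width: 0.0493
finger_force: 42.9
tcp_pos: [0.6266, 0.0182, 0.1075]
wrist_force: [-0.3, 0.2, -4.0]
width: 0.0491
finger_force: 42.9
tcp_pos: [0.6256, 0.0144, 0.1079]
wrist_force: [0.6, 0.3, -3.0]
width: 0.0495
finger_force: 42.9
```

```bash
python3 -m handwheel '.002 0 -.025 0;.002 0 -.045 0;.002 0 -.06 0;.002 0 -.072 0;.002 0 -.076 0' |grep -E "tcp|wid|for"
python3 -m handwheel '0 0 -.003 0;0 0 -.005 0;0 0 -.007 0;0 0 -.007 0;0 0 -.007 0' |grep -E "tcp|wid|for"
python3 -m handwheel '0 0 -.001 0;0 0 -.002 0;0 0 -.002 0' |grep -E "tcp|wid|for"
```

```text
tcp_pos: [0.626, 0.0133, 0.0304]
wrist_force: [-0.2, -0.1, -4.0]
width: 0.049
finger_force: 43.1
tcp_pos: [0.6294, 0.0147, 0.027]
wrist_force: [0.5, -0.0, -3.5]
width: 0.0489
finger_force: 43.1
tcp_pos: [0.6289, 0.0149, 0.0244]
wrist_force: [0.1, 1.1, -3.6]
width: 0.0488
finger_force: 43.1
```

```bash
python3 -m handwheel '0 0 -.001 0;0 0 -.001 0;0 0 -.001 0' |grep -E "tcp|wrist"
python3 -m handwheel '0 0 -.001 0;0 0 -.001 0;0 0 -.001 0' |grep -E "tcp|wrist"
```

```text
tcp_pos: [0.629, 0.0149, 0.0237]
wrist_force: [-0.7, -0.6, -0.3]
tcp_pos: [0.629, 0.0149, 0.0236]
wrist_force: [-4.1, 0.1, 6.0]
```

```bash
python3 -m handwheel '0 0 0 0;0 0 0 0;0 0 0 0;0 0 0 0;0 0 0 0' 1 |grep -E "tcp|wid|for"
python3 -m handwheel '0 0 .02 0;0 0 .06 0;0 0 .1 0;0 0 .14 0;0 0 .16 0' |grep -E "tcp|wid|for"
python3 -m handwheel '-.03 .02 0 0;-.06 .04 0 0;-.09 .06 0 0;-.12 .08 0 0;-.16 .11 0 0' |grep -E "tcp"
python3 -m handwheel '0 0 0 0;0 0 0 0;0 0 0 0'|grep -E "tcp"
python3 - <<'E'
from h import *
import pickle
s=bot.state();c=bot.capture("wrist");save(c,"w2");pickle.dump((s,c),open("w2.pkl","wb"));print(s["tcp_pos"],s["ee_rot"])
E
```

```text
tcp_pos: [0.629, 0.0148, 0.0223]
wrist_force: [0.1, 0.3, 0.8]
width: 0.0853
finger_force: 0.0
tcp_pos: [0.631, 0.0146, 0.1879]
wrist_force: [1.1, -1.3, -0.8]
width: 0.0852
finger_force: 0.0
tcp_pos: [0.4747, 0.12, 0.1823]
tcp_pos: [0.4762, 0.1198, 0.1827]
[0.47621702 0.11983748 0.18269655] [2.07574068e-01 3.13314452e+00 6.44168361e-05]
```

View pics/w2.png

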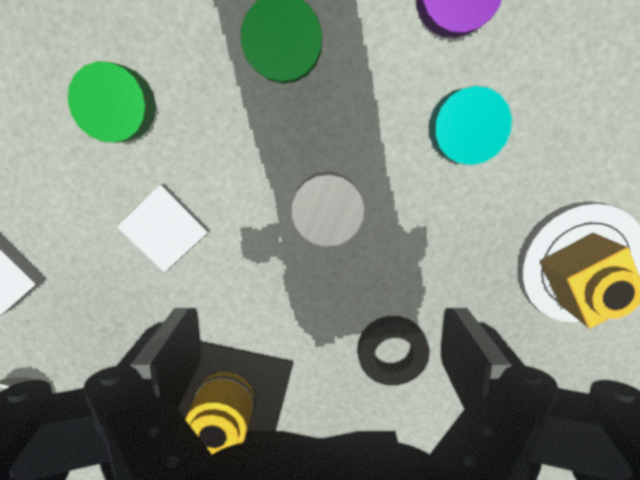

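Run:
```python
from h import *
import pickle
s,c=pickle.load(open("w2.pkl","rb"));R,t=pose(c,s)
print((at(c,R,t,[(328,209)],.021)*1000).round(1))
print((at(c,R,t,[(292,209),(364,209),(328,173),(328,246)],.021)*1000).round(1))
```

```text
[[468.7 126.2  21. ]]
[[465.3 100.3  21. ]
 [472.2 152.2  21. ]
 [442.9 129.6  21. ]
 [496.7 122.6  21. ]]
```

```bash
python3 -m handwheel '-.007 .006 -.035 0;-.007 .006 -.07 0;-.007 .006 -.1 0;-.007 .006 -.125 0;-.007 .006 -.14 0' |grep -E "tcp"
python3 -m handwheel '0 0 -.01 0;0 0 -.018 0;0 0 -.023 0;0 0 -.026 0;0 0 -.026 0' |grep -E "tcp|wrist"
python3 -m handwheel '0 0 0 0;0 0 0 0;0 0 0 0;0 0 0 0;0 0 0 0' 0 40|grep -E "tcp|wid|for"
python3 -m handwheel '0 0 0 0;0 0 0 0;0 0 0 0' 0 40|grep -E "tcp|wid|for"
python3 -m handwheel '0 0 .02 0;0 0 .05 0;0 0 .08 0;0 0 .1 0;0 0 .1 0' |grep -E "tcp|wid|for"
```

```text
tcp_pos: [0.4684, 0.1247, 0.0395]
tcp_pos: [0.4691, 0.1256, 0.0162]
wrist_force: [0.2, -0.2, -0.4]
tcp_pos: [0.4694, 0.126, 0.0174]
wrist_force: [-0.5, -1.1, 6.1]
width: 0.0523
finger_force: 41.4
tcp_pos: [0.4694, 0.126, 0.0174]
wrist_force: [-1.1, -0.4, 5.8]
width: 0.0521
finger_force: 41.4
tcp_pos: [0.4718, 0.1263, 0.1208]
wrist_force: [0.4, 0.2, -0.7]
width: 0.0522
finger_force: 42.8
```

```bash
python3 -m handwheel '0 -.035 0 0;0 -.07 0 0;.005 -.11 0 0;.01 -.15 0 0;.01 -.18 0 0' |grep -E "tcp|wid"
python3 -m handwheel '0 -.035 0 0;.005 -.07 0 0;.01 -.11 0 0;.015 -.15 0 0;.016 -.18 0 0' |grep -E "tcp|wid"
python3 -m handwheel '0 -.03 0 0;0 -.05 0 0;0 -.054 0 0;0 -.054 0 0;0 -.054 0 0' |grep -E "tcp|wid"
```

```text
tcp_pos: [0.4787, -0.0568, 0.1156]
width: 0.0521
tcp_pos: [0.4946, -0.2372, 0.1153]
width: 0.0525
tcp_pos: [0.4938, -0.2871, 0.1153]
width: 0.0521
```

```bash
python3 -m handwheel '.001 0 -.03 0;.001 0 -.055 0;.001 0 -.07 0;.001 0 -.078 0;.001 0 -.08 0' |grep -E "tcp|wrist"
python3 -m handwheel '0 0 0 0;0 0 -.002 0;0 0 -.004 0;0 0 -.004 0;0 0 -.004 0' |grep -E "tcp|wrist"
python3 -m handwheel '0 0 -.001 0;0 0 -.001 0;0 0 -.001 0' |grep -E "tcp|wrist"
python3 -m handwheel '0 0 -.001 0;0 0 -.001 0;0 0 -.001 0' |grep -E "tcp|wrist"
```

```text
tcp_pos: [0.4942, -0.2857, 0.0345]
wrist_force: [-0.6, -0.2, -1.6]
tcp_pos: [0.496, -0.2885, 0.033]
wrist_force: [0.3, -0.4, -1.0]
tcp_pos: [0.4956, -0.2883, 0.0314]
wrist_force: [0.7, 0.3, -0.8]
tcp_pos: [0.4955, -0.2882, 0.0302]
wrist_force: [-0.4, 0.2, -1.3]
```

```bash
python3 -m handwheel '0 0 -.001 0;0 0 -.001 0;0 0 -.001 0' |grep -E "tcp|wrist"
python3 -m handwheel '0 0 0 0;0 0 0 0;0 0 0 0;0 0 0 0;0 0 0 0' 1 |grep -E "wid|for"
python3 -m handwheel '0 0 .02 0;0 0 .06 0;0 0 .1 0;0 0 .14 0;0 0 .16 0' |grep -E "tcp"
python3 -m handwheel '-.01 0 .02 0;-.02 0 .04 0;-.02 0 .05 0;-.02 0 .05 0;-.02 0 .05 0' |grep -E "tcp"
python3 -m handwheel '0 0 0 0;0 0 0 0;0 0 0 0'|grep -E "tcp"
python3 - <<'E'
from h import *
import pickle
s=bot.state();c=bot.capture("wrist");save(c,"w3");pickle.dump((s,c),open("w3.pkl","wb"));print(s["tcp_pos"],s["ee_rot"])
cv2.imwrite("pics/w3c.png",cv2.resize(c["pixels"][130:400,230:420],None,fx=2.2,fy=2.2,interpolation=cv2.INTER_CUBIC)[:,:,::-1])
E
```

```text
tcp_pos: [0.4956, -0.2883, 0.0295]
wrist_force: [-0.0, 0.0, 0.1]
wrist_force: [0.2, -0.3, -0.9]
width: 0.0853
finger_force: 0.0
tcp_pos: [0.4972, -0.2894, 0.1947]
tcp_pos: [0.4761, -0.2884, 0.2392]
tcp_pos: [0.4752, -0.2877, 0.2378]
[ 0.4751962  -0.2877065   0.23775921] [-2.07908850e-01 -3.13249951e+00 -2.55425432e-03]
```

View pics/w3c.png

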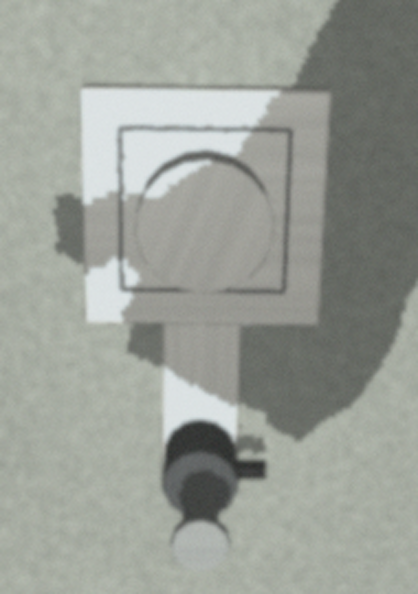

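```bash
python3 -m handwheel '0 .04 0 .1;0 .08 0 .2;0 .12 0 .3;0 .16 0 .4;0 .2 0 .4' |grep -E "tcp"
python3 -m handwheel '0 .04 0 .1;.01 .08 0 .1;.02 .12 0 .1;.03 .16 0 .1;.03 .2 0 .1' |grep -E "tcp"
python3 -m handwheel '0 .04 0 0;.005 .08 0 0;.01 .12 0 0;.01 .16 0 0;.01 .18 0 0' |grep -E "tcp"
python3 -m handwheel '0 0 0 0;0 0 0 0;0 0 0 0'|grep -E "tcp"
python3 - <<'E'
from h import *
import pickle
s,c=pickle.load(open("w3.pkl","rb"));R,t=pose(c,s)
print("puck",(at(c,R,t,[(230+204/2.2,130+222/2.2)],.033)*1000).round(1))
print("edges",(at(c,R,t,[(230+135/2.2,130+222/2.2),(230+273/2.2,130+222/2.2),(230+204/2.2,130+292/2.2)],.033)*1000).round(1))
s=bot.state();c=bot.capture("wrist");save(c,"w4");pickle.dump((s,c),open("w4.pkl","wb"));print(s["tcp_pos"],s["ee_rot"],s["joint_pos"])
E
```

```text
tcp_pos: [0.475, -0.0865, 0.2388]
tcp_pos: [0.5067, 0.114, 0.2389]
tcp_pos: [0.5149, 0.2961, 0.2383]
tcp_pos: [0.5153, 0.2911, 0.2388]
puck [[ 494.5 -288.2   33. ]]
edges [[ 490.9 -314.5   33. ]
 [ 498.  -261.9   33. ]
 [ 522.7 -291.9   33. ]]
[0.51533666 0.29113241 0.23879062] [ 5.73042033e-01 -3.08777347e+00  1.13487764e-03] [ 4.07322306e-01  4.14683677e-01  1.27754465e-01  1.28509554e+00
 -4.61587667e-04  4.03293998e-02]
```

View pics/w4.png

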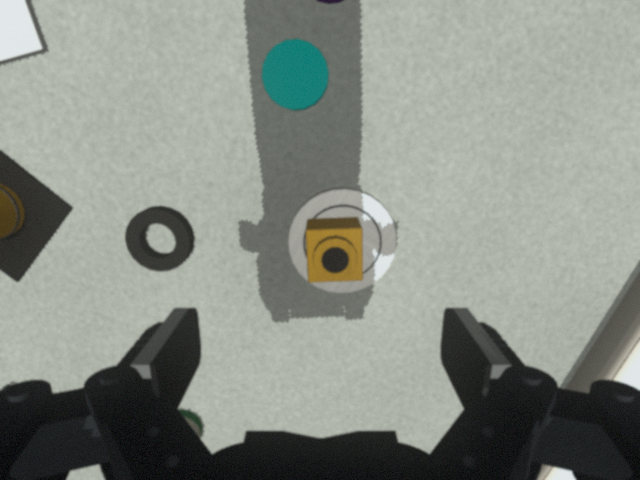

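Run:
```python
from h import *
import pickle
s,c=pickle.load(open("w4.pkl","rb"));R,t=pose(c,s)
A=lambda l,z:(at(c,R,t,l,z)*1000).round(1)
print("dot",A([(335.5,260)],.062)); w=A([(309,282),(363,280)],.052);print("edge",w,np.degrees(np.arctan2(*(w[1]-w[0])[1::-1])))
print("stand outer",A([(289,240),(397,240),(343,188),(343,293)],.012), "ring",A([(304.5,241),(381.5,241)],.012))
print("tool y deg",np.degrees(np.arctan2(*(cv2.Rodrigues(s["ee_rot"])[0][[1,0],1]))))
g=cv2.resize(c["pixels"][180:300,280:405],None,fx=4.5,fy=4.5,interpolation=cv2.INTER_CUBIC);cv2.imwrite("pics/w4c.png",g[:,:,::-1])
```

```text
dot [[544.4 314.8  62. ]]
edge [[573.4 302.9  52. ]
 [555.7 344.1  52. ]] 113.24892354273237
stand outer [[557.2 276.3  12. ]
 [522.2 367.9  12. ]
 [495.6 304.5  12. ]
 [588.1 341.5  12. ]] ring [[553.1 289.8  12. ]
 [528.1 355.1  12. ]]
tool y deg 111.02717857393512
```

View pics/w4c.png

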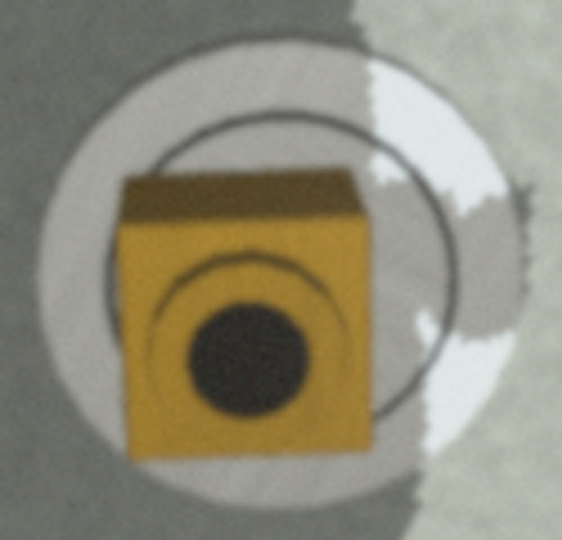

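```bash
python3 -m handwheel '.029 .0235 0 .038;.029 .0235 -.04 .038;.029 .0235 -.08 .038;.029 .0235 -.11 .038;.029 .0235 -.11 .038' |grep -E "tcp"
python3 -m handwheel '0 0 0 0;0 0 -.03 0;0 0 -.06 0;0 0 -.075 0;0 0 -.075 0' |grep -E "tcp|ee"
python3 -m handwheel '0 0 0 0;0 0 0 0' |grep -E "tcp|ee"
```

```text
tcp_pos: [0.5402, 0.3115, 0.1221]
tcp_pos: [0.5439, 0.3142, 0.0537]
ee_rot: [0.63, -3.076, 0.001]
tcp_pos: [0.5469, 0.3159, 0.0577]
ee_rot: [-0.63, 3.073, 0.002]
```

```bash
python3 -m handwheel '-.002 -.001 -.008 0;-.002 -.001 -.016 0;-.002 -.001 -.022 0;-.002 -.001 -.027 0;-.002 -.001 -.027 0' |grep -E "tcp|wrist"
python3 -m handwheel '0 0 0 0;0 0 0 0;0 0 0 0;0 0 0 0;0 0 0 0' 0 40|grep -E "tcp|wid|for"
python3 -m handwheel '0 0 0 0;0 0 0 0;0 0 0 0;0 0 0 0' |grep -E "tcp|wid|for|ee"
```

```text
tcp_pos: [0.5414, 0.3138, 0.0257]
wrist_force: [-0.3, -0.3, -0.1]
tcp_pos: [0.5431, 0.3143, 0.0278]
wrist_force: [-0.8, -0.3, 1.2]
width: 0.0456
finger_force: 43.0
tcp_pos: [0.5431, 0.3143, 0.0278]
ee_rot: [-0.632, 3.076, -0.0]
wrist_force: [0.8, -0.4, 3.8]
width: 0.0455
finger_force: 43.1
```

```bash
python3 -m handwheel '0 0 .015 0;0 0 .045 0;0 0 .075 0;0 0 .1 0;0 0 .11 0' |grep -E "tcp|wid"
python3 -m handwheel '0 -.03 0 -.1;-.01 -.065 0 -.2;-.02 -.1 0 -.3;-.03 -.135 0 -.4;-.04 -.17 0 -.5' |grep -E "tcp|wid"
python3 -m handwheel '-.003 -.035 0 -.048;-.006 -.07 0 -.048;-.009 -.105 0 -.048;-.009 -.14 0 -.048;-.009 -.175 0 -.048' |grep -E "tcp|wid"
python3 -m handwheel '0 -.035 0 0;0 -.07 0 0;0 -.105 0 0;0 -.14 0 0;0 -.17 0 0' |grep -E "tcp|wid"
python3 -m handwheel '0 -.035 0 0;0 -.06 0 0;0 -.08 0 0;0 -.085 0 0;0 -.085 0 0' |grep -E "tcp|wid"
python3 -m handwheel '0 0 0 0;0 0 0 0;0 0 0 0;0 0 0 0;0 0 0 0' |grep -E "tcp|wid|ee"
```

```text
tcp_pos: [0.5434, 0.3151, 0.1401]
width: 0.0455
tcp_pos: [0.5003, 0.1429, 0.1354]
width: 0.0454
tcp_pos: [0.4916, -0.0317, 0.1357]
width: 0.0457
tcp_pos: [0.4922, -0.2022, 0.1356]
width: 0.0458
tcp_pos: [0.4926, -0.2864, 0.1356]
width: 0.0456
tcp_pos: [0.4936, -0.2848, 0.1374]
ee_rot: [-0.222, -3.134, -0.0]
width: 0.0457
```

```bash
python3 -m handwheel '.001 -.0035 -.025 0;.001 -.0035 -.05 0;.001 -.0035 -.068 0;.001 -.0035 -.078 0;.001 -.0035 -.08 0' |grep -E "tcp|wrist"
python3 -m handwheel '0 0 0 0;0 0 -.002 0;0 0 -.004 0;0 0 -.004 0;0 0 -.004 0' |grep -E "tcp|wrist"
python3 -m handwheel '0 0 -.001 0;0 0 -.001 0;0 0 -.001 0' |grep -E "tcp|wrist"
python3 -m handwheel '0 0 -.001 0;0 0 -.001 0;0 0 -.001 0' |grep -E "tcp|wrist"
```

```text
tcp_pos: [0.4931, -0.2878, 0.0552]
wrist_force: [-1.1, -0.0, -4.4]
tcp_pos: [0.495, -0.2896, 0.0541]
wrist_force: [-0.6, -0.5, -4.9]
tcp_pos: [0.4946, -0.2892, 0.0524]
wrist_force: [-0.4, 0.7, -3.4]
tcp_pos: [0.4945, -0.2891, 0.0512]
wrist_force: [0.4, -0.3, -4.8]
```

```bash
python3 -m handwheel '0 .0005 -.001 0;0 .0005 -.001 0;0 .0005 -.001 0' |grep -E "tcp|wrist"
python3 -m handwheel '0 0 -.001 0;0 0 -.001 0;0 0 -.001 0' |grep -E "tcp|wrist"
```

```text
tcp_pos: [0.4945, -0.2886, 0.0502]
wrist_force: [0.6, 0.5, -3.7]
tcp_pos: [0.4945, -0.2887, 0.0492]
wrist_force: [0.1, 0.5, -4.6]
```

```bash
python3 -m handwheel '0 0 -.0005 0;0 0 -.0005 0;0 0 -.0005 0' |grep -E "tcp|wrist"
```

```text
tcp_pos: [0.4945, -0.2887, 0.0488]
wrist_force: [-0.6, -0.5, -5.0]
```

```bash
python3 -m handwheel '0 0 -.0005 0;0 0 -.0005 0;0 0 -.0005 0' |grep -E "tcp|wrist"
python3 -m handwheel '0 0 -.0005 0;0 0 -.0005 0;0 0 -.0005 0' |grep -E "tcp|wrist"
```

```text
tcp_pos: [0.4946, -0.2887, 0.0488]
wrist_force: [-1.6, 1.5, 1.7]
tcp_pos: [0.4945, -0.2887, 0.0488]
wrist_force: [-3.9, 2.9, 5.2]
```

Contact at the expected height; release, back off and look.

```bash
python3 -m handwheel '0 0 .0005 0;0 0 .0005 0;0 0 .0005 0;0 0 .0005 0;0 0 .0005 0' 1 |grep -E "tcp|wid|for"
python3 -m handwheel '0 0 .02 0;0 0 .05 0;0 0 .09 0;0 0 .13 0;0 0 .17 0' |grep -E "tcp"
python3 -m handwheel '-.02 0 .02 0;-.02 0 .02 0;-.02 0 .02 0;-.02 0 .02 0;-.02 0 .02 0' |grep -E "tcp"
python3 - <<'E'
from h import *
import pickle
s=bot.state();c=bot.capture("wrist");pickle.dump((s,c),open("w5.pkl","wb"));print(s["tcp_pos"],s["ee_rot"])
d=bot.capture("side")
o=np.zeros((594,720,3),np.uint8);o[:,:418]=cv2.resize(c["pixels"][130:400,230:420],None,fx=2.2,fy=2.2,interpolation=cv2.INTER_CUBIC)
o[:450,420:720]=cv2.resize(d["pixels"][330:450,310:390],(300,450),interpolation=cv2.INTER_CUBIC)
cv2.imwrite("pics/w5c.png",o[:,:,::-1])
E
```

```text
tcp_pos: [0.4948, -0.2889, 0.0483]
wrist_force: [0.2, -0.3, -1.0]
width: 0.0853
finger_force: 0.0
tcp_pos: [0.4941, -0.2884, 0.2198]
tcp_pos: [0.4741, -0.2881, 0.2364]
[ 0.47406186 -0.2880797   0.2364234 ] [-2.23741596e-01 -3.13112271e+00 -3.10891320e-03]
```

View pics/w5c.png

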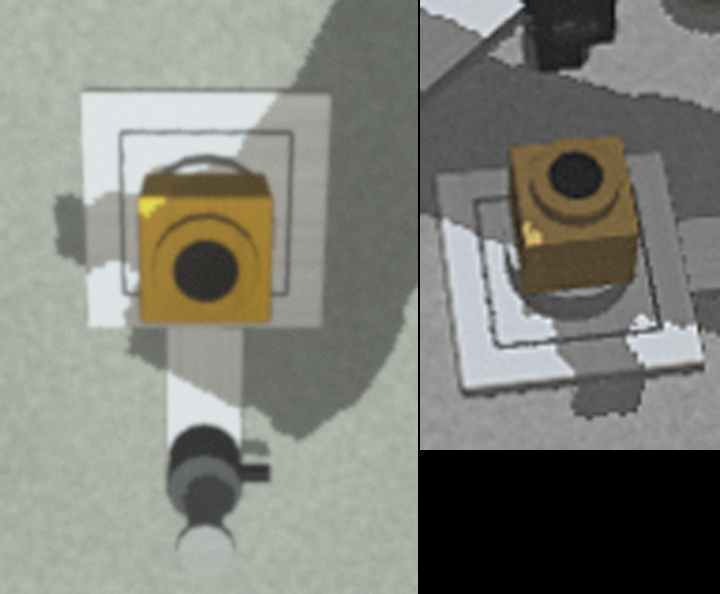

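```bash
python3 -m handwheel '.005 .04 0 0;.02 .075 0 0;.04 .11 0 0;.06 .145 0 0;.08 .18 0 0' |grep -E "tcp"
python3 -m handwheel '.02 .035 0 0;.04 .07 0 0;.055 .1 0 0;.065 .115 0 0;.075 .123 0 0' |grep -E "tcp"
python3 -m handwheel '0 0 -.03 0;0 0 -.06 0;0 0 -.08 0;0 0 -.08 0;0 0 -.08 0' |grep -E "tcp"
python3 - <<'E'
from h import *
import pickle
s,c=pickle.load(open("w5.pkl","rb"));R,t=pose(c,s)
print("sq dot",(at(c,R,t,[(230+206/2.2,130+270/2.2)],.083)*1000).round(1))
d=bot.capture("top");save(d,"t2");R,t=pose(d);g=d["pixels"]
cv2.imwrite("pics/t2c.png",cv2.resize(g[180:280,150:350],None,fx=4,fy=4,interpolation=cv2.INTER_CUBIC)[:,:,::-1])
E
```

```text
tcp_pos: [0.5547, -0.1068, 0.2372]
tcp_pos: [0.6297, 0.0177, 0.2366]
tcp_pos: [0.6279, 0.0146, 0.1562]
sq dot [[ 496.  -288.8   83. ]]
```

```bash
python3 -m handwheel '.001 0 -.03 0;.001 0 -.06 0;.001 0 -.085 0;.001 0 -.1 0;.001 0 -.1 0' |grep -E "tcp"
python3 -m handwheel '0 0 0 0;0 0 -.008 0;0 0 -.016 0;0 0 -.024 0;0 0 -.03 0' |grep -E "tcp|wrist"
python3 -m handwheel '0 0 0 0;0 0 0 0' |grep -E "tcp|wrist"
```

```text
tcp_pos: [0.6291, 0.0143, 0.0563]
tcp_pos: [0.6308, 0.0143, 0.028]
wrist_force: [0.1, 0.5, -0.3]
tcp_pos: [0.6299, 0.0143, 0.0277]
wrist_force: [-0.5, -0.4, -0.4]
```

```bash
python3 -m handwheel '-.001 .0005 -.001 0;-.001 .0005 -.003 0;-.001 .0005 -.003 0;-.001 .0005 -.003 0' |grep -E "tcp"
python3 -m handwheel '0 0 0 0;0 0 0 0;0 0 0 0;0 0 0 0;0 0 0 0' 0 40|grep -E "tcp|wid|for"
python3 -m handwheel '0 0 0 0;0 0 0 0;0 0 0 0' |grep -E "tcp|wid|for"
python3 -m handwheel '0 0 .015 0;0 0 .045 0;0 0 .075 0;0 0 .1 0;0 0 .1 0' |grep -E "tcp|wid"
python3 -m handwheel '-.01 .035 0 0;-.02 .07 0 0;-.03 .105 0 0;-.04 .14 0 0;-.05 .175 0 0' |grep -E "tcp|wid"
python3 -m handwheel '-.01 .035 0 0;-.02 .07 0 0;-.03 .1 0 0;-.038 .12 0 0;-.038 .13 0 0' |grep -E "tcp|wid"
python3 -m handwheel '0 0 0 0;0 0 0 0;0 0 0 0;0 0 0 0;0 0 0 0' |grep -E "tcp|wid|ee"
python3 - <<'E'
from h import *
import pickle
s=bot.state();c=bot.capture("wrist");pickle.dump((s,c),open("w6.pkl","wb"));save(c,"w6");print(s["tcp_pos"])
E
```

```text
tcp_pos: [0.6296, 0.0148, 0.0254]
tcp_pos: [0.6299, 0.0148, 0.0257]
wrist_force: [-0.0, -0.3, 2.0]
width: 0.0494
finger_force: 42.1
tcp_pos: [0.6299, 0.0148, 0.0257]
wrist_force: [-0.8, -1.2, 4.1]
width: 0.0488
finger_force: 42.2
tcp_pos: [0.6325, 0.0146, 0.1302]
width: 0.0491
tcp_pos: [0.5774, 0.1908, 0.1227]
width: 0.0489
tcp_pos: [0.538, 0.3222, 0.1225]
width: 0.049
tcp_pos: [0.5421, 0.3184, 0.1251]
ee_rot: [-0.227, -3.133, 0.001]
width: 0.0489
[0.54205228 0.3183819  0.12513344]
```

View pics/w6.png

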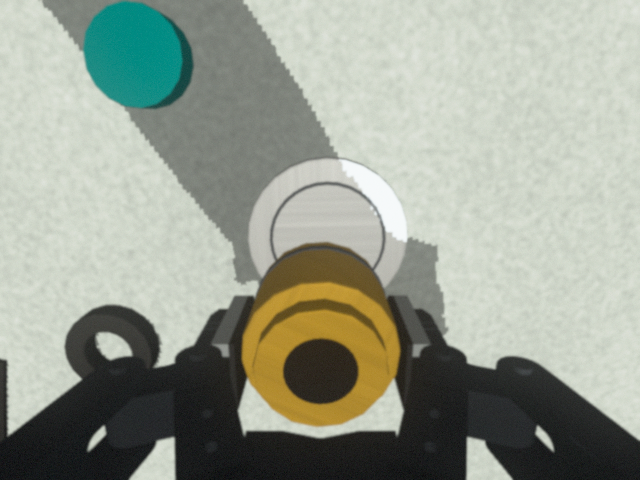

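Run:
```python
from h import *
import pickle
s,c=pickle.load(open("w6.pkl","rb"));R,t=pose(c,s)
A=lambda l,z:(at(c,R,t,l,z)*1000).round(1)
print("dot",A([(320.5,371)],.1534)); print("stand",A([(328,235)],.012),A([(248.5,235),(407.5,235),(328,157)],.012))
s,c=pickle.load(open("w4.pkl","rb"));R,t=pose(c,s);print("w4 stand",A([(342.9,240.5)],.012))
```

```text
dot [[540.3 318.5 153.4]]
stand [[540.1 323.2  12. ]] [[533.  274.6  12. ]
 [547.3 371.7  12. ]
 [493.2 329.8  12. ]]
w4 stand [[540.2 322.2  12. ]]
```

```bash
python3 -m handwheel '0 .0035 -.025 0;0 .0035 -.05 0;0 .0035 -.068 0;0 .0035 -.078 0;0 .0035 -.083 0' |grep -E "tcp|wrist"
python3 -m handwheel '0 0 0 0;0 0 -.002 0;0 0 -.004 0;0 0 -.004 0;0 0 -.004 0' |grep -E "tcp|wrist"
python3 -m handwheel '0 0 -.001 0;0 0 -.001 0;0 0 -.001 0' |grep -E "tcp|wrist"
python3 -m handwheel '0 0 -.001 0;0 0 -.001 0;0 0 -.001 0' |grep -E "tcp|wrist"
```

```text
tcp_pos: [0.5405, 0.3222, 0.0405]
wrist_force: [0.5, 0.6, -3.8]
tcp_pos: [0.5421, 0.3236, 0.0392]
wrist_force: [0.0, 0.8, -4.3]
tcp_pos: [0.5416, 0.3233, 0.0375]
wrist_force: [1.2, 1.1, -4.2]
tcp_pos: [0.5414, 0.3232, 0.0362]
wrist_force: [0.5, 0.1, -3.3]
```

```bash
python3 -m handwheel '0 -.001 -.0015 0;0 -.001 -.0015 0;0 -.001 -.0015 0' |grep -E "tcp|wrist"
python3 -m handwheel '0 0 -.001 0;0 0 -.001 0;0 0 -.001 0' |grep -E "tcp|wrist"
```

```text
tcp_pos: [0.5414, 0.3221, 0.0347]
wrist_force: [-0.5, 0.4, -4.2]
tcp_pos: [0.5416, 0.3223, 0.0338]
wrist_force: [-0.1, 0.2, -3.6]
```

```bash
python3 -m handwheel '0 0 -.0007 0;0 0 -.0007 0;0 0 -.0007 0' |grep -E "tcp|wrist"
```

```text
tcp_pos: [0.5416, 0.3223, 0.0337]
wrist_force: [-2.5, -1.3, 2.2]
```

```bash
python3 -m handwheel '0 0 0 0;0 0 0 0;0 0 0 0;0 0 0 0;0 0 0 0' 1 |grep -E "tcp|wid|for"
python3 -m handwheel '0 0 .02 0;0 0 .05 0;0 0 .09 0;0 0 .13 0;0 0 .17 0' |grep -E "tcp"
python3 -m handwheel '-.04 -.02 .02 0;-.08 -.06 .02 0;-.08 -.1 .02 0;-.08 -.14 .02 0;-.08 -.14 .02 0' |grep -E "tcp|time"
python3 -m handwheel '0 -.04 0 0;0 -.08 0 0;0 -.08 0 0;0 -.08 0 0;0 -.08 0 0' |grep -E "tcp|time"
python3 - <<'E'
from h import *
import pickle
d=bot.capture("top");e=bot.capture("side");pickle.dump((d,e),open("f.pkl","wb"))
o=np.zeros((590,800,3),np.uint8);o[:280,:800]=cv2.resize(d["pixels"][200:312,155:475],(800,280),interpolation=cv2.INTER_CUBIC)
o[290:590,:300]=cv2.resize(e["pixels"][115:190,250:325],(300,300),interpolation=cv2.INTER_CUBIC)
o[290:590,310:710]=cv2.resize(e["pixels"][350:440,310:430],(400,300),interpolation=cv2.INTER_CUBIC)
cv2.imwrite("pics/fin.png",o[:,:,::-1])
E
```

```text
tcp_pos: [0.5418, 0.3224, 0.0332]
wrist_force: [0.9, -0.6, -1.0]
width: 0.0853
finger_force: 0.0
tcp_pos: [0.5411, 0.3221, 0.2047]
time: 37.55
tcp_pos: [0.46, 0.1786, 0.2236]
time: 37.97
tcp_pos: [0.4619, 0.1025, 0.2232]
```

View pics/fin.png

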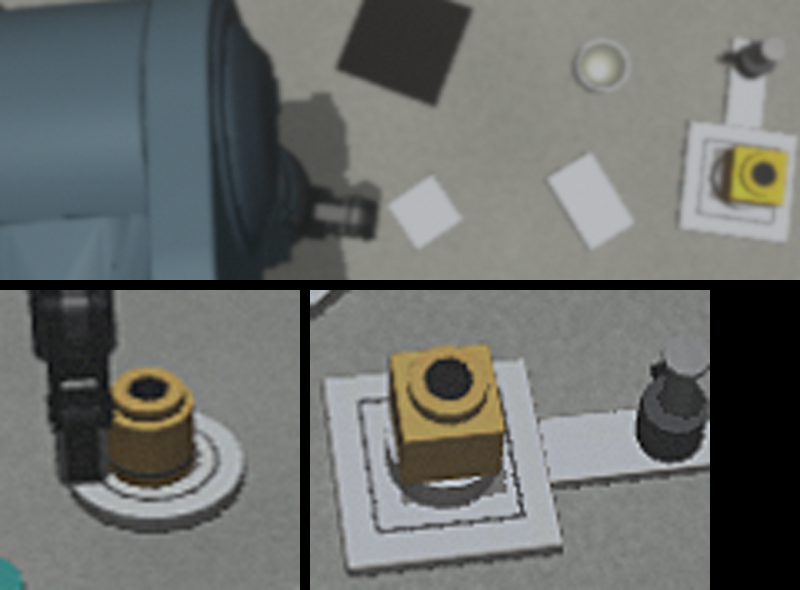

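Run:
```python
from h import *
import pickle
d,e=pickle.load(open("f.pkl","rb"))
A=lambda c,l,z:(at(c,*pose(c),l,z)*1000).round(1)
print("round side",A(e,[(286.9,139.2)],.062),"stand side",A(e,[(250+157/4-.4,115+(465-290)/4-.4)],.012))
print("square side",A(e,[(351.4,376.1)],.083),"top",A(d,[(155+763/2.5-.3,200+174/2.5-.3)],.083))
print(bot.state()["joint_vel"].round(3))
bot.sign_off()
```

```text
round side [[543.  323.2  62. ]] stand side [[544.9 318.3  12. ]]
square side [[ 497.6 -288.6   83. ]] top [[ 495.1 -288.8   83. ]]
[ 0.011 -0.001 -0.     0.    -0.004 -0.002]
the job is handed in; nothing more can be done
```

The couplers are swapped and the job is handed in at about 38 s; no verdict came back. By camera, the round coupler (via the pad) is within about 5 mm of the round stand's centre. The square coupler is within about 2 mm of its stand's centre, in line with its sides, on the 21 mm round plate alone. Its top should be at 83 mm, against a post measured at about 81.5 mm by touch and 80 mm by camera.

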